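# Unload the shortbread mould

## Robot

A 7-joint arm with a two-finger parallel gripper is mounted at the origin on the work surface. World frame = base frame: x ahead of the robot, y to its left, z up, the work surface at z = 0. Lengths are in m, angles in rad, forces in N, time in s.
With the tool pointing down it reaches from about 0.4 to 0.85 m from the base axis. Payload 10.4 kg.
Tool frame: the origin (TCP) lies at the very end of the fingers, on their centre line; the grasp point (between the pads) lies ctrl.tcp_to_grasp behind it (ctrl.tcp_to_grasp is the distance from the TCP to the grasp point, in m); z points along the fingers, y is the line along which they close (so a half turn about z gives the same grasp; the last joint's range is limited). The gripper opens to 85 mm and grips with 20 to 120 N. Pads are 22 mm wide; open, the fingers measure 114 mm over their backs; the gripper's body (76 mm by 85 mm) begins 54 mm behind the grasp point. The pads swing forward as they close: fully open they stand 13 mm farther back than shut.
Start: joints at [1.241, 0.332, -0.065, 1.46, 0.022, 1.35, -0.088], TCP at [0.189, -0.596, 0.231] pointing down, gripper open.
Joint ranges: [-2.6, 2.6], [-0.5, 2.12], [-1.47, 1.34], [0.16, 2.42], [-1.27, 4.41], [0.06, 2.06], [-2.6, 2.6]. Speed limits (rad/s): [2.22, 2.22, 2.79, 2.79, 3.14, 3.14, 3.14].

## Interface

Orientations are given as [roll, pitch, yaw] about the fixed x, y, z axes, in that order (R = Rz(yaw) Ry(pitch) Rx(roll)).
In Python, from cell import ctrl gives the robot as it stands. The module is installed in compiled form; this text tells all that it offers.
- The arm moves only by the shell command python3 -m pendant 'ROWS'. ROWS is JSON, a list of rows, each a list of 7 numbers: the shift along the tool's x, y, z normalised to -1 to 1, where 1 is 0.15 m, then the turn, a rotation vector about the tool's x, y, z normalised to -1 to 1, where 1 is 0.5 rad, then the opening, from 0 (shut) to 1 (fully open). A call has exactly 8 rows; each row shifts and turns the commanded pose from where the row before left it, along the tool's axes as they then stand; what a row does not reach is not made up. A row lasts 1/10 s, in which the tool goes at most 50 mm and 8.59 degrees, less where a joint would pass 70% of its speed; a pose out of reach is approached as far as the arm can. A call with a number of a shift or a turn outside -1 to 1 is refused whole. A call with a gripper value outside its range is refused whole. The fingers move at their own pace and stop on an object; the grip force is fixed at half the most. Time passes only in rows, so rows that do not move let the fingers close, or fill a call up. It gives the time, the measured TCP pose, the force, the opening and the grip force at its end, in the units of the state.
- ctrl.read_state(): the state, without advancing time (a new reading comes with each control period).
- ctrl.grab_frame(name): name is "scene" or "top" or "wrist"; returns the picture (420x560x3 uint8, red, green, blue); there is no depth.
- ctrl.camera_model(name): a dict with "fx", "fy", "cx", "cy" (pixels), "pose" (4x4, takes a point from camera to world coordinates); the wrist camera has in their place "hand_eye" (4x4, takes a point from camera to tool coordinates, whose origin is the TCP and whose axes are the flange's). Camera axes: x right, y up, looking along -z (the intrinsics and any distortion apply to the point x, -y, -z); pixel columns grow to the right and rows downward; lengths in m; the calibration is good to about 2 mm. The wrist camera is an equidistant fisheye: a pixel r from the principal point sees the ray r / f radians off the axis. A picture is of the moment at which its call begins: read the wrist's pose just before it. camera_model takes no time and is no camera call.
- ctrl.hand_in(): hands the job in; it is judged then, once.
Trained networks look in the newest picture that a camera, given by its name, has taken for a name from the list of things; names that differ only in an ending like _2 or _b are one class to them, and where a whole thing is asked for, a point or a joint stands for the part that bears it (a point fixed in the world has none). Each returns a list of dicts, best first, with "p" (0 to 1); they miss things now and then, are a little off and sometimes report something else, mostly with a low value. They report only what shows in the picture. A call takes as long as a camera call. They do not tell look-alikes from the thing itself.
- ctrl.cut_out(camera, target): "mask" (420x560 bool, what is visible of it) and "centre" ([column, row] in pixels, amid what is visible of it).
- ctrl.pinpoint(camera, target): "centre" ([column, row] in pixels: a listed point, or the origin of a listed thing).
The state is a dict: "time_s": time; "joint_pos": joint angles; "qd": joint speeds; "tau": joint torques, N m; "tcp_pos": TCP position; "tcp_rot": TCP orientation; "force": force on the tool from outside, world axes, zero at the start; "wrist_torque": the same for the moment, N m; "grip_width": finger opening in m; "grasp_force": force on a finger pad.
Only numpy, scipy, OpenCV 4.12 (cv2) and the standard library are available. Lean on these libraries where they do the work, as an engineer would, in place of code of your own. Each camera call takes 0.05 s, during which the arm holds its last target. There are 200 camera calls.

## Task

Empty the shortbread mould and leave it closed: loosen the red clamp knob while the hold-down grille is still home, slide the grille along its rail until it is fully open, then lift every baked block out of the mould and lay them all in the dark steel cooling tray, none on top of another. With all the blocks in the tray, slide the grille fully home again and turn the knob fully tight. Do not disturb the tub, the scale or the bottle.

Things in the scene. Friction and masses are not known exactly. Their poses are not given: they have to be found in the camera images.
- station: fixed grey mould station. Origin on the table under the mould's centre; z up; y runs along the five cavities and the rail, towards the side where the grille parks (robot's left); x points away from the robot (yaw within 0.2 rad of world). Grey bed 12 mm thick, x -50 to 115, y -149 to 149 mm. Steel rail 18 mm wide along y at x 90, top 28 mm high, y -90 to 385, on a bed strip x 65 to 115.
- mould (a point): centre of the dark steel mould's top face, 34 mm above the table, above the station's origin, same axes. Mould block 72 mm (x) by 278 mm (y). Five cavities, each 44 mm in x by 46 mm in y and 12 mm deep, centred at x 0, y -108, -54, 0, 54, 108 mm. 3 to 5 of them hold a block at the start.
- grille (a joint): hold-down grille, value in m along station +y: 0 = fully home over the mould (stop), 0.294 = fully open (stop), clear of it. Open frame of flat aluminium bars, z 57 to 63 mm, x -34 to 94, 278 mm long in y, on a blue carriage (32 by 150 mm, top 63 mm high). Knob loose: slides with about 2 N; tight: clamped to the rail, holds over 15 N. While home it bars the blocks from being lifted.
- grille_handle (a point): middle of the black upright handle on the blue carriage, moves with the grille; in the station's frame at x 90, y -40 mm + grille value, z 90 mm. Handle 26 mm in x, 16 mm in y, from z 63 to 109 mm. The knob's axis is 80 mm from it in +y.
- knob (a joint): red clamp knob on the carriage, vertical axis, in rad: 0 = fully tight (stop), 1.4 = fully loose (stop); grows counter-clockwise seen from above (loosening); stays where it is left. It presses on the rail below about 0.8. Friction about 0.14 N m; tightening takes up to about 0.25 N m near the tight end.
- knob_grip (a point): grip point on the knob's axis, 90 mm above the table; in the station's frame at x 90, y 40 mm + grille value. Turns with the knob. Bar grip 44 mm long along the point's x (white mark near one end), 12 mm thick along its y, z 71 to 103 mm; below it a disc 26 mm across, z 63 to 71. At knob value 0 the bar lies along the station's x.
- tray: loose dark steel cooling tray, 200 mm (x) by 190 mm (y), rim 14 mm high, walls and floor 4 mm thick, 0.5 kg. Origin at the centre of its underside, z up.
- tub: loose white open plastic tub 100 mm across, 75 mm high; origin under its centre; leave alone
- scale: loose white kitchen scale 130 x 150 x 30 mm with a steel pan; origin under its centre; leave alone
- bottle: loose white bottle with yellow cap, 64 mm across, 170 mm high; origin under its centre; leave alone
- block1: golden shortbread block, 38 mm (x) by 42 mm (y) by 30 mm (z), about 45 g, with six dark dots on top; origin at its centre. In the mould its centre is 37 mm above the table and its top 18 mm stands out of the cavity; its x is along the station's x. May be absent.
- block2: golden shortbread block, 38 mm (x) by 42 mm (y) by 30 mm (z), about 45 g, with six dark dots on top; origin at its centre. In the mould its centre is 37 mm above the table and its top 18 mm stands out of the cavity; its x is along the station's x. May be absent.
- block3: golden shortbread block, 38 mm (x) by 42 mm (y) by 30 mm (z), about 45 g, with six dark dots on top; origin at its centre. In the mould its centre is 37 mm above the table and its top 18 mm stands out of the cavity; its x is along the station's x. May be absent.
- block4: golden shortbread block, 38 mm (x) by 42 mm (y) by 30 mm (z), about 45 g, with six dark dots on top; origin at its centre. In the mould its centre is 37 mm above the table and its top 18 mm stands out of the cavity; its x is along the station's x. May be absent.
- block5: golden shortbread block, 38 mm (x) by 42 mm (y) by 30 mm (z), about 45 g, with six dark dots on top; origin at its centre. In the mould its centre is 37 mm above the table and its top 18 mm stands out of the cavity; its x is along the station's x. May be absent.
Mind the look-alikes: they are no part of the job. Leave any purple look-alike of the block4 alone. What is shaped like the block5 but orange is not meant.

How it is judged:
On the way, in this order (a step that is already met when the one before it is completed fails the run):
1. the knob is loosened (value over 1.0 rad) while the grille is still home (under 0.02 m) (value of joint knob above 1 rad and value of joint grille below 0.02 m), for 0.2 s.
2. the grille is slid open (over 0.27 m) (value of joint grille above 0.27 m), for 0.2 s.
3. every block lies in the tray, not stacked, at rest, with the grille still open (value of joint grille above 0.27 m and x of block1 in the frame of tray between -0.08 and 0.08 m and y of block1 in the frame of tray between -0.075 and 0.075 m and z of block1 in the frame of tray between 0.01 and 0.032 m and x of block2 in the frame of tray between -0.08 and 0.08 m and y of block2 in the frame of tray between -0.075 and 0.075 m and z of block2 in the frame of tray between 0.01 and 0.032 m and x of block3 in the frame of tray between -0.08 and 0.08 m and y of block3 in the frame of tray between -0.075 and 0.075 m and z of block3 in the frame of tray between 0.01 and 0.032 m and x of block4 in the frame of tray between -0.08 and 0.08 m and y of block4 in the frame of tray between -0.075 and 0.075 m and z of block4 in the frame of tray between 0.01 and 0.032 m and x of block5 in the frame of tray between -0.08 and 0.08 m and y of block5 in the frame of tray between -0.075 and 0.075 m and z of block5 in the frame of tray between 0.01 and 0.032 m and linear speed of each of block1, block2, block3, block4, block5 below 0.02 m/s), for 0.2 s.
4. the grille is home again (under 0.008 m) with the knob still loose (over 0.8 rad) and the blocks in the tray (value of joint grille below 0.008 m and value of joint knob above 0.8 rad and x of block1 in the frame of tray between -0.08 and 0.08 m and y of block1 in the frame of tray between -0.075 and 0.075 m and z of block1 in the frame of tray between 0.01 and 0.032 m and x of block2 in the frame of tray between -0.08 and 0.08 m and y of block2 in the frame of tray between -0.075 and 0.075 m and z of block2 in the frame of tray between 0.01 and 0.032 m and x of block3 in the frame of tray between -0.08 and 0.08 m and y of block3 in the frame of tray between -0.075 and 0.075 m and z of block3 in the frame of tray between 0.01 and 0.032 m and x of block4 in the frame of tray between -0.08 and 0.08 m and y of block4 in the frame of tray between -0.075 and 0.075 m and z of block4 in the frame of tray between 0.01 and 0.032 m and x of block5 in the frame of tray between -0.08 and 0.08 m and y of block5 in the frame of tray between -0.075 and 0.075 m and z of block5 in the frame of tray between 0.01 and 0.032 m), for 0.2 s.
At the end, for the whole second after the job is handed in: every block lies in the tray at rest (its centre within 80 mm in x and 75 mm in y of the tray's centre and 10 to 32 mm above its underside, so not stacked), the grille is home (under 8 mm), and the knob is tight (under 0.25 rad) (value of joint grille below 0.008 m and value of joint knob below 0.25 rad and x of block1 in the frame of tray between -0.08 and 0.08 m and y of block1 in the frame of tray between -0.075 and 0.075 m and z of block1 in the frame of tray between 0.01 and 0.032 m and x of block2 in the frame of tray between -0.08 and 0.08 m and y of block2 in the frame of tray between -0.075 and 0.075 m and z of block2 in the frame of tray between 0.01 and 0.032 m and x of block3 in the frame of tray between -0.08 and 0.08 m and y of block3 in the frame of tray between -0.075 and 0.075 m and z of block3 in the frame of tray between 0.01 and 0.032 m and x of block4 in the frame of tray between -0.08 and 0.08 m and y of block4 in the frame of tray between -0.075 and 0.075 m and z of block4 in the frame of tray between 0.01 and 0.032 m and x of block5 in the frame of tray between -0.08 and 0.08 m and y of block5 in the frame of tray between -0.075 and 0.075 m and z of block5 in the frame of tray between 0.01 and 0.032 m and linear speed of each of block1, block2, block3, block4, block5 below 0.02 m/s); the robot touches nothing.
It fails at once if the tub is moved more than 40 mm or tipped (distance of tub from where it was at the start of the episode above 0.04 m or angle between tub's own z axis and vertical above 0.4 rad).
It fails at once if the scale is moved more than 40 mm or tipped (distance of scale from where it was at the start of the episode above 0.04 m or angle between scale's own z axis and vertical above 0.4 rad).
It fails at once if the bottle is moved more than 40 mm or tipped (distance of bottle from where it was at the start of the episode above 0.04 m or angle between bottle's own z axis and vertical above 0.4 rad).
Of block1, block2, block3, block4, block5 only 3 to 5 are there at a start; the rules pass over those that are not, and their reading is None.
At some moment in a run one of tray may be knocked a few centimetres aside while the robot is not near it.
Once in a run the grip may slacken for a moment while it holds something.
It also fails if it takes over 210 s, if anything falls off the work surface, if the arm or the gripper's body presses on something with over 40 N, if the wrist force passes 120 N, or if a joint passes its speed limit or range.

## Working session

There is one attempt and no reset: what is moved stays moved. The work goes in short steps, Python scripts to look and compute and a shell command to move; the robot and the scene stay as the last step left them, time stands still between calls to the robot, and variables do not carry over. Pictures are saved under pics/ and viewed, at most 14 in all, crops included, and the job is handed in when it is done.

```bash
mkdir -p pics; cat > h.py <<'E'
import numpy as np, cv2
from cell import ctrl
from scipy.spatial.transform import Rotation as R
def ray(cam,px):
    m=ctrl.camera_model(cam); P=np.array(m["pose"])
    d=np.array([(px[0]-m["cx"])/m["fx"],-(px[1]-m["cy"])/m["fy"],-1.])
    return P[:3,3],P[:3,:3]@d
def onz(cam,px,z):
    o,d=ray(cam,px); return o+d*(z-o[2])/d[2]
def proj(cam,p):
    m=ctrl.camera_model(cam); P=np.array(m["pose"]); q=P[:3,:3].T@(np.array(p)-P[:3,3])
    return np.array([m["cx"]+m["fx"]*q[0]/-q[2], m["cy"]-m["fy"]*q[1]/-q[2]])
def save(cam,name):
    im=ctrl.grab_frame(cam); cv2.imwrite("pics/"+name,im[:,:,::-1]); return im
E
python3 - <<'E'
from h import *
print({k:np.round(v,3).tolist() for k,v in ctrl.read_state().items()}, ctrl.tcp_to_grasp)
for c in("top","scene"):
    m=ctrl.camera_model(c);print(c,{k:np.round(v,3).tolist() for k,v in m.items() if k!='name'})
a=save("top","a_top.png");b=save("scene","a_scene.png")
for c in("top","scene"):
  for t,z in(("mould",.034),("grille_handle",.09),("knob_grip",.09),("tray",0),("tub",0),("scale",0),("bottle",0),("block1",.037)):
    for r in ctrl.pinpoint(c,t)[:7]: print(c,t,round(r["p"],2),np.round(r["centre"]),np.round(onz(c,r["centre"],z),3))
E
```

```text
{'time_s': 0.0, 'joint_pos': [1.241, 0.333, -0.065, 1.461, 0.022, 1.35, -0.088], 'qd': [-0.001, 0.001, 0.001, 0.0, -0.0, 0.0, -0.0], 'tau': [-0.001, -62.545, 0.048, -39.16, 0.016, 0.01, -0.0], 'tcp_pos': [0.189, -0.595, 0.231], 'tcp_rot': [-3.14, 0.0, 0.307], 'force': [-0.799, -0.141, 0.187], 'wrist_torque': [0.032, 0.007, -0.008], 'grasp_force': 0.0, 'grip_width': 0.086} 0.0187
top {'fx': 390.547, 'fy': 390.547, 'cx': 285.661, 'cy': 208.025, 'pose': [[-0.0, 0.999, -0.036, 0.505], [-1.0, 0.0, 0.006, 0.138], [0.006, 0.036, 0.999, 1.074], [0.0, 0.0, 0.0, 1.0]]}
scene {'fx': 501.796, 'fy': 501.796, 'cx': 282.441, 'cy': 208.855, 'pose': [[-0.613, -0.459, 0.643, 1.406], [0.79, -0.371, 0.489, 0.775], [0.014, 0.807, 0.59, 0.885], [0.0, 0.0, 0.0, 1.0]]}
top mould 0.74 [332. 232.] [0.478 0.008 0.034]
top mould 0.23 [372. 225.] [ 0.498 -0.099  0.034]
top grille_handle 0.87 [344. 190.] [ 0.586 -0.016  0.09 ]
top knob_grip 0.67 [325. 126.] [0.748 0.031 0.09 ]
top knob_grip 0.48 [316. 197.] [0.568 0.055 0.09 ]
top tray 0.74 [452. 240.] [ 0.456 -0.325  0.   ]
top tub 0.6 [440. 151.] [ 0.703 -0.296
[... 560 characters left out ...]
5 [232. 198.] [ 0.586 -0.023  0.09 ]
scene grille_handle 0.29 [193. 172.] [ 0.56  -0.203  0.09 ]
scene knob_grip 0.5 [259. 206.] [0.572 0.06  0.09 ]
scene tray 0.61 [192. 169.] [ 0.452 -0.33   0.   ]
scene tub 0.56 [136. 205.] [ 0.701 -0.312  0.   ]
scene scale 0.75 [197. 262.] [ 0.765  0.012 -0.   ]
scene scale 0.3 [262. 213.] [0.495 0.007 0.   ]
scene scale 0.2 [256. 208.] [ 0.488 -0.023  0.   ]
scene bottle 0.79 [456. 287.] [0.429 0.579 0.   ]
scene block1 0.75 [350. 223.] [0.418 0.261 0.037]
scene block1 0.62 [265. 201.] [0.482 0.009 0.037]
scene block1 0.57 [294. 213.] [0.477 0.112 0.037]
scene block1 0.49 [279. 207.] [0.48  0.059 0.037]
scene block1 0.46 [320. 194.] [0.351 0.115 0.037]
```

View pics/a_top.png

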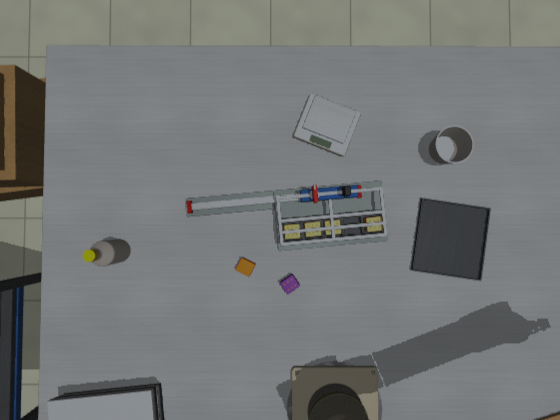

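View pics/a_scene.png

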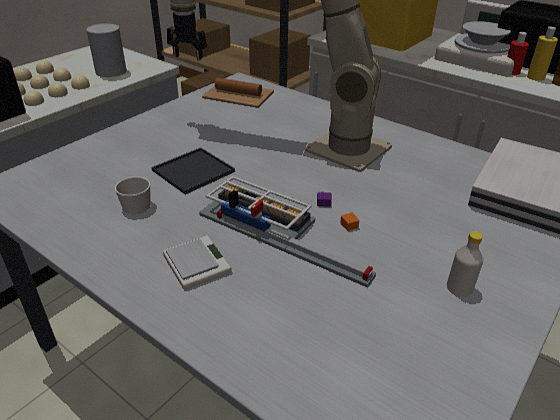

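Top view: four golden blocks in the mould at (292,231), (313,229), (333,227) and (374,224). The cavity at y=-54 is empty. Look-alikes: purple (289,284), orange (245,267). The red knob is at (316,194), not the red rail stops at (189,207) and (360,191); the black handle is at (347,190). Tray (451,239), tub (453,146), scale (328,125), bottle (100,253). Next I fit the station pose and check it on a close crop.

```bash
cat >> h.py <<'E'
def st(T,p):
    x,y,a=T; c,s=np.cos(a),np.sin(a); return np.array([x+c*p[0]-s*p[1], y+s*p[0]+c*p[1], p[2]])
E
python3 - <<'E'
from h import *
from scipy.optimize import least_squares
obs=[]
def best(c,t): return ctrl.pinpoint(c,t)
ctrl.grab_frame("top");ctrl.grab_frame("scene")
obs+= [("top",(344,190),(.09,-.04,.09)),("scene",(232,198),(.09,-.04,.09)),("top",(316,197),(.09,.04,.09)),("scene",(259,206),(.09,.04,.09)),("top",(332,232),(0,0,.034)),("scene",(261,202),(0,0,.034)),
("top",(373,222),(0,-.108,.037)),("top",(330,228),(0,0,.037)),("top",(290,232),(0,.108,.037)),("top",(313,226),(0,.054,.037)),("scene",(265,201),(0,0,.037)),("scene",(294,213),(0,.108,.037)),("scene",(279,207),(0,.054,.037)),
("top",(187,207),(.09,.385,.02))]
f=lambda T:np.concatenate([proj(c,st(T,p))-np.array(px) for c,px,p in obs])
r=least_squares(f,[.48,.005,.1],loss='soft_l1');print(r.x);print(np.round(f(r.x).reshape(-1,2),1).tolist())
T=r.x
im=cv2.imread("pics/a_top.png");s=5;x0,y0=180,170
b=cv2.resize(im[y0:y0+85,x0:x0+215],None,fx=3.7,fy=3.7,interpolation=cv2.INTER_CUBIC)
def poly(pts,col):
    q=np.array([(proj("top",st(T,p))-[x0,y0]+.5)*3.7 for p in pts],np.int32);cv2.polylines(b,[q],True,col,1)
poly([(-.05,-.149,.012),(.115,-.149,.012),(.115,.149,.012),(-.05,.149,.012)],(0,255,0))
poly([(.081,-.09,.028),(.099,-.09,.028),(.099,.385,.028),(.081,.385,.028)],(0,0,255))
poly([(-.036,-.139,.034),(.036,-.139,.034),(.036,.139,.034),(-.036,.139,.034)],(255,0,255))
for y in(-.108,0,.054,.108):poly([(-.019,y-.021,.052),(.019,y-.021,.052),(.019,y+.021,.052),(-.019,y+.021,.052)],(255,255,0))
poly([(.112,.034,.103),(.112,.046,.103),(.068,.046,.103),(.068,.034,.103)],(255,255,255))
cv2.imwrite("pics/b.png",b)
E
```

```text
[0.48976309 0.00797953 0.09441007]
[[3.1, 1.2], [0.8, -0.7], [-0.3, -2.9], [-2.4, 0.6], [0.1, -4.2], [2.2, 0.7], [-0.3, 2.0], [2.3, -0.1], [1.8, -0.3], [-1.0, 3.8], [-1.8, 0.8], [0.9, 1.1], [-0.2, 0.9], [-0.8, 1.0]]
```

View pics/b.png

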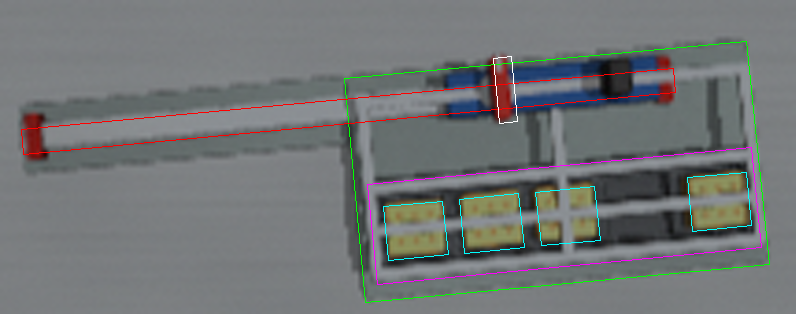

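The crop confirms the fit: overlays lie on the four golden blocks, the knob bar and the mould to about 1 mm. The purple and orange ones lie outside it. I'll use station T ≈ (0.490, 0.0075, 0.093).

```bash
cat >> h.py <<'E'
T=np.array([.490,.0075,.093])
def go(p,yaw=None):
    s=ctrl.read_state(); M=R.from_euler("xyz",s["tcp_rot"]); d=M.inv().apply(np.array(p)-s["tcp_pos"])
    print("t",round(s["time_s"],1),"at",np.round(s["tcp_pos"],4),np.round(s["tcp_rot"],3),"w",round(s["grip_width"],4))
    print(" shift total norm",np.round(d/.15,3))
    if yaw is not None:
        v=(M.inv()*R.from_euler("xyz",[np.pi,0,yaw])).as_rotvec(); print(" turn norm",np.round(v/.5,3))
E
python3 - <<'E'
from h import *
go([*st(T,(.09,.04,0))[:2],.2],.093)
E
```

```text
t 1.0 at [ 0.1888 -0.5958  0.2313] [ 3.142 -0.     0.307] w 0.0855
 shift total norm [ 3.772 -3.361  0.209]
 turn norm [ 0.    -0.     0.428]
```

```bash
python3 -m pendant '[[0.235,-0.21,0.013,0,0,0,1],[0.235,-0.21,0.013,0,0,0,1],[0.235,-0.21,0.013,0,0,0,1],[0.235,-0.21,0.013,0,0,0,1],[0.235,-0.21,0.013,0,0,0,1],[0.235,-0.21,0.013,0,0,0,1],[0.235,-0.21,0.013,0,0,0,1],[0.235,-0.21,0.013,0,0,0,1]]'
python3 -m pendant '[[0.235,-0.21,0.013,0,0,0,1],[0.235,-0.21,0.013,0,0,0,1],[0.235,-0.21,0.013,0,0,0,1],[0.235,-0.21,0.013,0,0,0,1],[0.235,-0.21,0.013,0,0,0,1],[0.235,-0.21,0.013,0,0,0,1],[0.235,-0.21,0.013,0,0,0,1],[0.235,-0.21,0.013,0,0,0,1]]'
python3 -m pendant '[[0,0,0,0,0,0.2,1],[0,0,0,0,0,0.228,1],[0,0,0,0,0,0,1],[0,0,0,0,0,0,1],[0,0,0,0,0,0,1],[0,0,0,0,0,0,1],[0,0,0,0,0,0,1],[0,0,0,0,0,0,1]]'
cat >> h.py <<'E'
def wray(px,s):
    m=ctrl.camera_model("wrist"); H=np.array(m["hand_eye"]); u=np.array([(px[0]-m["cx"])/m["fx"],(px[1]-m["cy"])/m["fy"]])
    r=np.linalg.norm(u)+1e-9; d=np.array([np.sin(r)*u[0]/r,-np.sin(r)*u[1]/r,-np.cos(r)])
    M=R.from_euler("xyz",s["tcp_rot"]).as_matrix(); return M@H[:3,3]+s["tcp_pos"], M@H[:3,:3]@d
def wonz(px,s,z):
    o,d=wray(px,s); return o+d*(z-o[2])/d[2]
def wlook(name,targets):
    s=ctrl.read_state(); im=save("wrist",name)
    for t,z in targets:
        for r in ctrl.pinpoint("wrist",t)[:7]:
            p=wonz(r["centre"],s,z); c,n=np.cos(T[2]),np.sin(T[2]); q=p[:2]-T[:2]
            print(t,round(r["p"],2),np.round(r["centre"]),np.round(p,4),"station",np.round([c*q[0]+n*q[1],-n*q[0]+c*q[1]],4))
    return s
E
python3 - <<'E'
from h import *
go([*st(T,(.09,.04,0))[:2],.076],.093)
wlook("w1.png",[("knob_grip",.09),("grille_handle",.09),("block1",.037),("mould",.034)])
E
```

```text
time_s: 1.8
tcp_pos: [0.3822, -0.2687, 0.216]
tcp_rot: [3.141, -0.0, 0.307]
force: [0.2, -0.5, -0.3]
grip_width: 0.0853
grasp_force: 0.0
time_s: 2.6
tcp_pos: [0.5751, 0.0564, 0.2002]
tcp_rot: [3.141, -0.001, 0.306]
force: [1.1, -1.9, -0.1]
grip_width: 0.0854
grasp_force: 0.0
time_s: 3.4
tcp_pos: [0.5742, 0.0548, 0.2002]
tcp_rot: [3.141, -0.0, 0.093]
force: [-0.2, -0.8, 0.3]
grip_width: 0.0854
grasp_force: 0.0
t 3.4 at [0.5742 0.0548 0.2002] [ 3.141 -0.     0.093] w 0.0854
 shift total norm [ 0.012 -0.005  0.828]
 turn norm [ 0. -0.  0.]
knob_grip 0.8 [275. 202.] [0.5783 0.0599 0.09  ] station [0.0928 0.044 ]
grille_handle 0.72 [375. 205.] [ 0.5836 -0.0227  0.09  ] station [ 0.0903 -0.0388]
block1 0.94 [218. 276.] [0.4802 0.1125 0.037 ] station [0.     0.1055]
block1 0.64 [416. 273.] [ 0.5001 -0.1031  0.037 ] station [-0.0002 -0.1111]
block1 0.6 [314. 275.] [0.4919 0.0115 0.037 ] station [0.0022 0.0038]
block1 0.58 [266. 278.] [0.4837 0.0618 0.037 ] station [-0.0012  0.0547]
block1 0.44 [218. 363.] [0.3562 0.1128 0.037 ] station [-0.1234  0.1173]
block1 0.35 [373. 207.] [ 0.5703 -0.0379  0.037 ] station [ 0.0757 -0.0527]
mould 0.72 [414. 272.] [ 0.5006 -0.1017  0.034 ] station [ 0.0004 -0.1097]
mould 0.62 [312. 274.] [0.4911 0.014  0.034 ] station [0.0017 0.0064]
```

View pics/w1.png

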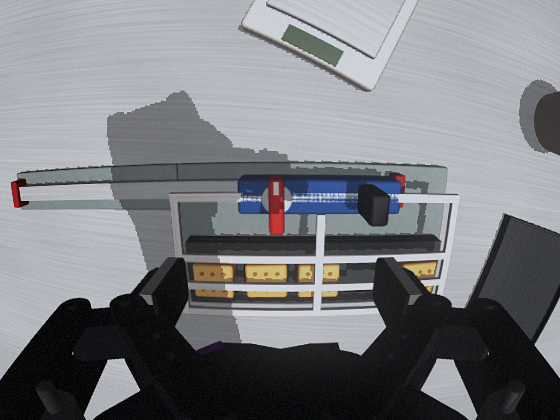

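Wrist view: knob bar at (277,205) with the white mark on the far end, handle (375,205), golden blocks at row ~280 under the grille. All agree with the fit. Descending to the knob and gripping.

```bash
python3 -m pendant '[[0.015,-0.01,0.2,0,0,0,1],[0,0,0.2,0,0,0,1],[0,0,0.2,0,0,0,1],[0,0,0.15,0,0,0,1],[0,0,0.08,0,0,0,1],[0,0,0,0,0,0,0],[0,0,0,0,0,0,0],[0,0,0,0,0,0,0]]'
python3 -m pendant '[[0,0,0,0,0,0,0],[0,0,0,0,0,0,0],[0,0,0,0,0,0,0],[0,0,0,0,0,0,0],[0,0,0,0,0,0,0],[0,0,0,0,0,0,0],[0,0,0,0,0,0,0],[0,0,0,0,0,0,0]]'
```

```text
time_s: 4.45
tcp_pos: [0.5773, 0.0568, 0.0771]
tcp_rot: [3.141, -0.002, 0.093]
force: [0.2, 0.5, -0.5]
grip_width: 0.0439
grasp_force: 0.0
time_s: 5.25
tcp_pos: [0.5767, 0.0576, 0.0766]
tcp_rot: [-3.141, -0.001, 0.094]
force: [-1.9, 2.0, 6.9]
grip_width: 0.0107
grasp_force: 61.0
```

```bash
python3 -m pendant '[[0,0,0,0,0,-0.2,0],[0,0,0,0,0,-0.25,0],[0,0,0,0,0,-0.25,0],[0,0,0,0,0,-0.25,0],[0,0,0,0,0,-0.25,0],[0,0,0,0,0,-0.25,0],[0,0,0,0,0,-0.25,0],[0,0,0,0,0,-0.25,0]]'
python3 -m pendant '[[0,0,0,0,0,-0.25,0],[0,0,0,0,0,-0.25,0],[0,0,0,0,0,-0.25,0],[0,0,0,0,0,0,0],[0,0,0,0,0,0,0],[0,0,0,0,0,0,0],[0,0,0,0,0,0,0],[0,0,0,0,0,0,0]]'
```

```text
time_s: 6.05
tcp_pos: [0.577, 0.0571, 0.0766]
tcp_rot: [3.14, -0.001, 1.073]
force: [-0.6, 2.1, 5.2]
grip_width: 0.0107
grasp_force: 60.9
time_s: 6.85
tcp_pos: [0.577, 0.057, 0.0766]
tcp_rot: [3.14, -0.0, 1.443]
force: [-0.6, 1.2, 6.0]
grip_width: 0.0108
grasp_force: 61.1
```

```bash
python3 -m pendant '[[0,0,0,0,0,0,1],[0,0,0,0,0,0,1],[0,0,0,0,0,0,1],[0,0,0,0,0,0,1],[0,0,-0.15,0,0,0,1],[0,0,-0.15,0,0,-0.22,1],[0,0,-0.1,0,0,-0.22,1],[0,0,0,0,0,0,1]]'
python3 - <<'E'
from h import *
go([*(st(T,(.09,-.04,0))[:2]+.001),.076],.093+np.pi/2)
E
```

```text
time_s: 7.65
tcp_pos: [0.5774, 0.0569, 0.1375]
tcp_rot: [3.138, 0.0, 1.665]
force: [1.9, -0.2, -0.6]
grip_width: 0.0853
grasp_force: 0.0
t 7.7 at [0.5774 0.0569 0.1375] [3.138 0.    1.665] w 0.0853
 shift total norm [-0.534 -0.005  0.41 ]
 turn norm [0.006 0.    0.002]
```

```bash
python3 -m pendant '[[-0.2,0,0,0,0,0,1],[-0.2,0,0,0,0,0,1],[-0.134,-0.005,0,0,0,0,1],[0,0,0,0,0,0,1],[0,0,0.15,0,0,0,1],[0,0,0.15,0,0,0,1],[0,0,0.11,0,0,0,1],[0,0,0,0,0,0,0]]'
python3 -m pendant '[[0,0,0,0,0,0,0],[0,0,0,0,0,0,0],[0,0,0,0,0,0,0],[0,0,0,0,0,0,0],[0,0,0,0,0,0,0],[0,0,0,0,0,0,0],[0,0,0,0,0,0,0],[0,0,0,0,0,0,0]]'
python3 - <<'E'
from h import *
save("top","c_top.png")
for r in ctrl.pinpoint("top","tray"): print(r,onz("top",r["centre"],0))
E
```

```text
time_s: 8.45
tcp_pos: [0.5812, -0.0226, 0.0715]
tcp_rot: [-3.138, -0.001, 1.662]
force: [0.2, 0.7, -0.3]
grip_width: 0.0733
grasp_force: 0.0
time_s: 9.25
tcp_pos: [0.5844, -0.023, 0.0754]
tcp_rot: [3.138, 0.0, 1.663]
force: [5.2, 0.6, 4.4]
grip_width: 0.0249
grasp_force: 63.6
{'centre': [450.7, 240.4], 'p': 0.92} [ 0.45468856 -0.3225991   0.        ]
```

```bash
python3 -m pendant '[[0.12,0,0,0,0,0,0],[0.25,0,0,0,0,0,0],[0.25,0,0,0,0,0,0],[0.25,0,0,0,0,0,0],[0.25,0,0,0,0,0,0],[0.25,0,0,0,0,0,0],[0.25,0,0,0,0,0,0],[0.2,0,0,0,0,0,0]]'
python3 -m pendant '[[0.1,0,0,0,0,0,0],[0.02,0,0,0,0,0,0],[0,0,0,0,0,0,0],[0,0,0,0,0,0,0],[0,0,0,0,0,0,0],[0,0,0,0,0,0,0],[0,0,0,0,0,0,0],[0,0,0,0,0,0,0]]'
python3 - <<'E'
from h import *
go([*st(T,(.09,-.04+.294,0))[:2],.076],.093+np.pi/2)
E
```

```text
time_s: 10.15
tcp_pos: [0.5594, 0.2501, 0.0754]
tcp_rot: [3.138, 0.0, 1.662]
force: [8.4, -3.1, 6.5]
grip_width: 0.0251
grasp_force: 63.9
time_s: 10.95
tcp_pos: [0.5578, 0.267, 0.0754]
tcp_rot: [3.138, -0.001, 1.662]
force: [5.6, 1.2, 3.5]
grip_width: 0.0253
grasp_force: 64.4
t 10.9 at [0.5578 0.267  0.0754] [ 3.138e+00 -1.000e-03  1.662e+00] w 0.0253
 shift total norm [ 0.013 -0.011 -0.004]
 turn norm [ 0.007 -0.002 -0.003]
```

```bash
python3 -m pendant '[[0,0,0,0,0,0,1],[0,0,0,0,0,0,1],[0,0,0,0,0,0,1],[0,0,0,0,0,0,1],[0,0,-0.15,0,0,0,1],[0,0,-0.15,0,0,0,1],[0,0,-0.13,0,0,0,1],[0,0,0,0,0,0,1]]'
cat >> h.py <<'E'
def tray(n=None):
    im=ctrl.grab_frame("top")
    if n: cv2.imwrite("pics/"+n,im[:,:,::-1])
    r=ctrl.cut_out("top","tray")[0]; m=r["mask"].astype(np.uint8)
    cs=max(cv2.findContours(m,0,1)[0],key=cv2.contourArea)
    q=np.array([onz("top",c[0],.012)[:2] for c in cs],np.float32)
    (c,wh,a)=cv2.minAreaRect(q); a=(a+45)%90-45
    print("tray",round(r["p"],2),np.round(c,4),np.round(wh,3),"yaw",round(np.radians(a),3)); return np.array([*c,np.radians(a)])
E
python3 - <<'E'
from h import *
tray("d_top.png")
go([*st(T,(0,.108,0))[:2],.037],.093+np.pi/2)
E
```

```text
time_s: 11.75
tcp_pos: [0.5572, 0.2675, 0.1413]
tcp_rot: [3.138, -0.001, 1.663]
force: [-0.7, 1.0, 0.2]
grip_width: 0.0854
grasp_force: 0.0
tray 0.92 [ 0.4592 -0.3173] [0.197 0.203] yaw -0.149
t 11.8 at [0.5562 0.2665 0.1385] [3.141 0.    1.663] w 0.0851
 shift total norm [-0.959 -0.599  0.677]
 turn norm [ 0.001  0.001 -0.002]
```

View pics/d_top.png

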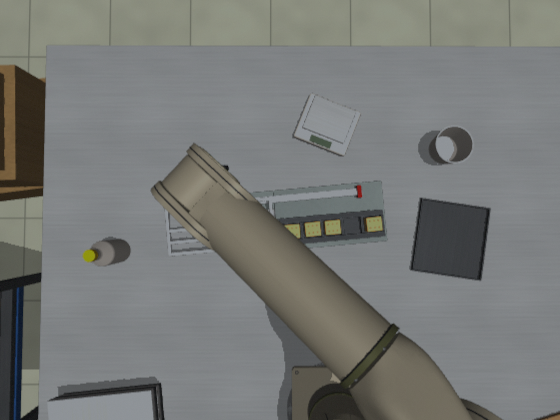

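The top view shows the grille parked open (frame's right end at column ~272). Four golden blocks at (292,231), (313,229), (333,227) and (374,224) are free, and the tray sits at (450,239).

```bash
python3 -m pendant '[[-0.24,-0.15,0,0,0,0,1],[-0.24,-0.15,0,0,0,0,1],[-0.24,-0.15,0,0,0,0,1],[-0.24,-0.15,0,0,0,0,1],[0,0,0.2,0,0,0,1],[0,0,0.2,0,0,0,1],[0,0,0.15,0,0,0,1],[0,0,0,0,0,0,1]]'
python3 - <<'E'
from h import *
go([*st(T,(0,.108,0))[:2],.037],.093+np.pi/2)
wlook("w2.png",[("block1",.037)])
E
```

```text
time_s: 12.65
tcp_pos: [0.4772, 0.114, 0.0529]
tcp_rot: [-3.136, -0.0, 1.663]
force: [-0.8, -0.4, 0.2]
grip_width: 0.0854
grasp_force: 0.0
t 12.7 at [0.4772 0.114  0.0529] [-3.136 -0.     1.663] w 0.0854
 shift total norm [0.005 0.02  0.106]
 turn norm [-0.012 -0.    -0.002]
block1 0.83 [145.  20.] [0.3956 0.2323 0.037 ] station [-0.0731  0.2326]
block1 0.81 [288. 252.] [0.4809 0.1147 0.037 ] station [0.0008 0.1076]
block1 0.74 [284. 339.] [0.4846 0.0575 0.037 ] station [-0.0008  0.0503]
block1 0.72 [ 77. 208.] [0.3561 0.1277 0.037 ] station [-0.1222  0.1321]
```

View pics/w2.png

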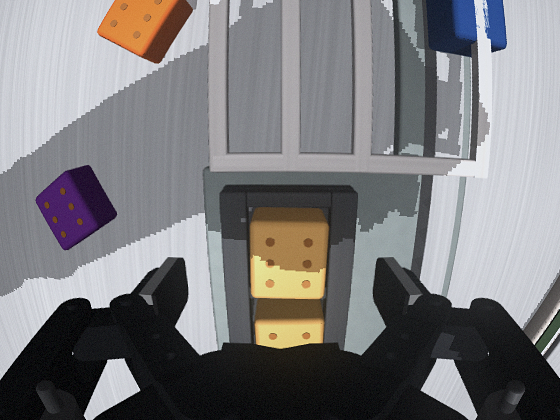

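Wrist view: the golden block at (288,253) sits centred between the fingers. Purple (77,208) and orange (145,20) are well aside. Grasp and lift.

```bash
python3 -m pendant '[[0.005,0.02,0.06,0,0,0,1],[0,0,0.04,0,0,0,1],[0,0,0,0,0,0,1],[0,0,0,0,0,0,0],[0,0,0,0,0,0,0],[0,0,0,0,0,0,0],[0,0,0,0,0,0,0],[0,0,0,0,0,0,0]]'
python3 -m pendant '[[0,0,0,0,0,0,0],[0,0,-0.05,0,0,0,0],[0,0,-0.1,0,0,0,0],[0,0,-0.15,0,0,0,0],[0,0,-0.15,0,0,0,0],[0,0,-0.12,0,0,0,0],[0,0,0,0,0,0,0],[0,0,0,0,0,0,0]]'
python3 - <<'E'
from h import *
t=tray()
t[:2]=(.457,-.320)
go([*st(t,(.045,-.04,0))[:2],.12],1.664)
E
```

```text
time_s: 13.55
tcp_pos: [0.4831, 0.116, 0.0417]
tcp_rot: [3.141, 0.0, 1.663]
force: [-0.4, 0.5, 5.6]
grip_width: 0.0364
grasp_force: 60.5
time_s: 14.35
tcp_pos: [0.4829, 0.1158, 0.1272]
tcp_rot: [3.14, 0.001, 1.662]
force: [-0.8, -0.5, -0.9]
grip_width: 0.0358
grasp_force: 65.0
tray 0.66 [ 0.4585 -0.3164] [0.199 0.203] yaw -0.142
t 14.4 at [0.4823 0.1157 0.1262] [-3.141  0.     1.663] w 0.0358
 shift total norm [-3.206 -0.205  0.042]
 turn norm [-0.002  0.001 -0.002]
```

```bash
python3 -m pendant '[[-0.2,-0.02,0,0,0,0,0],[-0.3,-0.02,0,0,0,0,0],[-0.3,-0.02,0,0,0,0,0],[-0.3,-0.02,0,0,0,0,0],[-0.3,-0.02,0,0,0,0,0],[-0.3,-0.02,0,0,0,0,0],[-0.3,-0.02,0,0,0,0,0],[-0.3,-0.02,0,0,0,0,0]]'
python3 -m pendant '[[-0.3,-0.02,0,0,0,0,0],[-0.3,-0.02,0,0,0,0,0],[-0.2,0,0,0,0,0,0],[-0.1,0,0,0,0,0,0],[0,0,0,0,0,0,0],[0,0,0.2,0,0,0,0],[0,0,0.2,0,0,0,0],[0,0,0,0,0,0,0]]'
python3 - <<'E'
from h import *
go([*st((.457,-.320,-.145),(.045,-.04,0))[:2],.024],1.664)
E
```

```text
time_s: 15.25
tcp_pos: [0.4898, -0.2315, 0.1258]
tcp_rot: [-3.14, -0.001, 1.663]
force: [1.2, 0.6, -0.4]
grip_width: 0.036
grasp_force: 65.0
time_s: 16.05
tcp_pos: [0.4952, -0.3609, 0.0629]
tcp_rot: [-3.137, -0.005, 1.666]
force: [0.4, 0.3, -1.4]
grip_width: 0.036
grasp_force: 65.0
t 16.1 at [ 0.4952 -0.3609  0.0629] [-3.137 -0.005  1.666] w 0.036
 shift total norm [-0.036  0.001  0.259]
 turn norm [-0.009 -0.01   0.004]
```

```bash
python3 -m pendant '[[-0.03,0,0.1,0,0,0,0],[0,0,0.1,0,0,0,0],[0,0,0.05,0,0,0,0],[0,0,0,0,0,0,0],[0,0,0,0,0,0,0.65],[0,0,0,0,0,0,0.65],[0,0,0,0,0,0,0.65],[0,0,0,0,0,0,0.65]]'
python3 -m pendant '[[0,0,-0.15,0,0,0,0.65],[0,0,-0.25,0,0,0,0.65],[0,0,-0.3,0,0,0,0.65],[0,0,0,0,0,0,1],[0,0,0,0,0,0,1],[0,0,0,0,0,0,1],[0,0,0,0,0,0,1],[0,0,0,0,0,0,1]]'
python3 - <<'E'
from h import *
go([*st(T,(0,.054,0))[:2],.12],1.664)
wlook("w3.png",[("block1",.02),("tray",0)])
E
```

```text
time_s: 16.85
tcp_pos: [0.4976, -0.3694, 0.0296]
tcp_rot: [3.141, 0.001, 1.663]
force: [0.2, -0.0, 0.4]
grip_width: 0.0553
grasp_force: 0.0
time_s: 17.65
tcp_pos: [0.4969, -0.369, 0.1331]
tcp_rot: [-3.141, -0.001, 1.663]
force: [-0.1, -0.4, 0.1]
grip_width: 0.0855
grasp_force: 0.0
t 17.6 at [ 0.4969 -0.369   0.1331] [-3.141e+00 -1.000e-03  1.663e+00] w 0.0855
 shift total norm [2.864 0.184 0.09 ]
 turn norm [-0.002 -0.002 -0.002]
block1 0.95 [282. 209.] [ 0.4983 -0.3703  0.02  ] station [-0.0268 -0.3769]
tray 0.74 [242. 142.] [ 0.4602 -0.3202  0.    ] station [-0.0601 -0.3235]
```

View pics/w3.png

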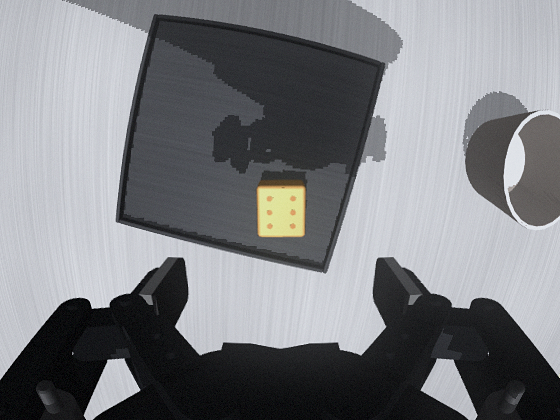

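Block 1 lies flat in the tray's near corner (282,209), well inside. The tray is where it was. On to the second block.

```bash
python3 -m pendant '[[0.286,0.018,0,0,0,0,1],[0.286,0.018,0,0,0,0,1],[0.286,0.018,0,0,0,0,1],[0.286,0.018,0,0,0,0,1],[0.286,0.018,0,0,0,0,1],[0.286,0.018,0,0,0,0,1],[0.286,0.018,0,0,0,0,1],[0.286,0.018,0,0,0,0,1]]'
python3 -m pendant '[[0.286,0.018,0,0,0,0,1],[0.286,0.018,0,0,0,0,1],[0,0,0.15,0,0,0,1],[0,0,0.2,0,0,0,1],[0,0,0.1,0,0,0,1],[0,0,0,0,0,0,1],[0,0,0,0,0,0,1],[0,0,0,0,0,0,1]]'
python3 - <<'E'
from h import *
go([*st(T,(0,.054,0))[:2],.037],1.664)
wlook("w4.png",[("block1",.037)])
E
```

```text
time_s: 18.6
tcp_pos: [0.487, -0.0239, 0.1342]
tcp_rot: [3.141, 0.001, 1.663]
force: [0.6, 0.5, 0.1]
grip_width: 0.0855
grasp_force: 0.0
time_s: 19.4
tcp_pos: [0.4857, 0.0604, 0.0678]
tcp_rot: [3.14, 0.0, 1.662]
force: [-1.1, 0.9, -0.2]
grip_width: 0.0854
grasp_force: 0.0
t 19.4 at [0.4857 0.0604 0.0678] [3.14  0.    1.662] w 0.0854
 shift total norm [ 0.006 -0.005  0.205]
 turn norm [ 0.003  0.    -0.003]
block1 0.79 [282. 246.] [0.4868 0.0588 0.037 ] station [0.0015 0.0513]
block1 0.73 [ 77. 122.] [0.3562 0.1236 0.037 ] station [-0.1224  0.128 ]
block1 0.57 [282. 320.] [0.4915 0.0076 0.037 ] station [0.0015 0.    ]
```

```bash
python3 -m pendant '[[0,0,0.1,0,0,0,1],[0,0,0.08,0,0,0,1],[0,0,0.02,0,0,0,1],[0,0,0,0,0,0,0],[0,0,0,0,0,0,0],[0,0,0,0,0,0,0],[0,0,0,0,0,0,0],[0,0,0,0,0,0,0]]'
python3 -m pendant '[[0,0,0,0,0,0,0],[0,0,-0.05,0,0,0,0],[0,0,-0.1,0,0,0,0],[0,0,-0.15,0,0,0,0],[0,0,-0.15,0,0,0,0],[0,0,-0.12,0,0,0,0],[0,0,0,0,0,0,0],[0,0,0,0,0,0,0]]'
python3 - <<'E'
from h import *
tray()
go([*st((.459,-.319,-.145),(.045,.04,0))[:2],.12],1.664)
E
```

```text
time_s: 20.3
tcp_pos: [0.4855, 0.0606, 0.0373]
tcp_rot: [3.14, 0.0, 1.663]
force: [-0.9, 0.4, 5.6]
grip_width: 0.0364
grasp_force: 60.6
time_s: 21.1
tcp_pos: [0.485, 0.0602, 0.1226]
tcp_rot: [3.141, 0.001, 1.662]
force: [0.2, -0.6, -1.0]
grip_width: 0.037
grasp_force: 60.0
tray 0.94 [ 0.4591 -0.3162] [0.197 0.202] yaw -0.158
t 21.2 at [0.4844 0.0602 0.1217] [-3.141  0.     1.663] w 0.0365
 shift total norm [-2.313 -0.046  0.012]
 turn norm [-0.002  0.    -0.003]
```

```bash
python3 -m pendant '[[-0.2,-0.006,0,0,0,0,0],[-0.3,-0.006,0,0,0,0,0],[-0.3,-0.006,0,0,0,0,0],[-0.3,-0.006,0,0,0,0,0],[-0.3,-0.006,0,0,0,0,0],[-0.3,-0.006,0,0,0,0,0],[-0.3,-0.006,0,0,0,0,0],[-0.3,-0.004,0,0,0,0,0]]'
python3 -m pendant '[[0,0,0,0,0,0,0],[0,0,0.15,0,0,0,0],[0,0,0.2,0,0,0,0],[0,0,0,0,0,0,0],[0,0,0,0,0,0,0],[0,0,0,0,0,0,0],[0,0,0,0,0,0,0],[0,0,0,0,0,0,0]]'
python3 - <<'E'
from h import *
go([*st((.459,-.319,-.145),(.045,.04,0))[:2],.021],1.664)
E
```

```text
time_s: 22.0
tcp_pos: [0.509, -0.2854, 0.1211]
tcp_rot: [-3.14, -0.001, 1.663]
force: [1.2, 0.3, -0.1]
grip_width: 0.0367
grasp_force: 60.0
time_s: 22.8
tcp_pos: [0.5101, -0.284, 0.0706]
tcp_rot: [3.141, 0.001, 1.663]
force: [-0.6, 1.0, -0.7]
grip_width: 0.0363
grasp_force: 60.2
t 22.8 at [ 0.5101 -0.284   0.0706] [3.141e+00 1.000e-03 1.663e+00] w 0.0363
 shift total norm [-0.012 -0.007  0.331]
 turn norm [ 0.002  0.002 -0.003]
```

```bash
python3 -m pendant '[[0,0,0.12,0,0,0,0],[0,0,0.12,0,0,0,0],[0,0,0.08,0,0,0,0],[0,0,0,0,0,0,0],[0,0,0,0,0,0,0],[0,0,0,0,0,0,0.65],[0,0,0,0,0,0,0.65],[0,0,0,0,0,0,0.65]]'
python3 -m pendant '[[0,0,-0.1,0,0,0,0.65],[0,0,-0.25,0,0,0,0.65],[0,0,-0.35,0,0,0,0.65],[0,0,0,0,0,0,1],[0,0,0,0,0,0,1],[0,0,0,0,0,0,1],[0,0,0,0,0,0,1],[0,0,0,0,0,0,1]]'
python3 - <<'E'
from h import *
go([*st(T,(0,0,0))[:2],.12],1.664)
wlook("w5.png",[("block1",.02),("tray",0)])
E
```

```text
time_s: 23.6
tcp_pos: [0.5098, -0.2838, 0.0217]
tcp_rot: [3.141, 0.0, 1.663]
force: [-0.0, 0.1, -0.8]
grip_width: 0.0555
grasp_force: 0.0
time_s: 24.4
tcp_pos: [0.5092, -0.2835, 0.1233]
tcp_rot: [-3.141, -0.001, 1.663]
force: [-1.0, -0.1, -0.2]
grip_width: 0.0854
grasp_force: 0.0
t 24.4 at [ 0.5092 -0.2835  0.1233] [-3.141e+00 -1.000e-03  1.663e+00] w 0.0854
 shift total norm [1.943 0.051 0.024]
 turn norm [-0.002 -0.002 -0.002]
block1 0.97 [262. 302.] [ 0.5008 -0.3675  0.02  ] station [-0.0241 -0.3744]
block1 0.58 [279. 213.] [ 0.5082 -0.286   0.02  ] station [-0.0092 -0.2939]
tray 0.56 [217. 238.] [ 0.4564 -0.3188  0.    ] station [-0.0637 -0.3218]
```

```bash
python3 -m pendant '[[0.28,0.007,0,0,0,0,1],[0.28,0.007,0,0,0,0,1],[0.28,0.007,0,0,0,0,1],[0.28,0.007,0,0,0,0,1],[0.28,0.007,0,0,0,0,1],[0.28,0.007,0,0,0,0,1],[0.263,0.007,0,0,0,0,1],[0,0,0,0,0,0,1]]'
python3 - <<'E'
from h import *
go([*st(T,(0,0,0))[:2],.037],1.664)
wlook("w6.png",[("block1",.037)])
E
```

```text
time_s: 25.35
tcp_pos: [0.4896, 0.013, 0.1245]
tcp_rot: [3.141, -0.001, 1.671]
force: [0.2, -0.8, 0.9]
grip_width: 0.0855
grasp_force: 0.0
t 25.4 at [0.4896 0.013  0.1245] [ 3.141e+00 -1.000e-03  1.671e+00] w 0.0855
 shift total norm [-0.038 -0.002  0.584]
 turn norm [ 0.002 -0.002  0.013]
block1 0.71 [282. 220.] [0.4918 0.0097 0.037 ] station [0.002  0.0021]
block1 0.6 [116.  65.] [0.3528 0.119  0.037 ] station [-0.1263  0.1238]
block1 0.59 [281. 341.] [ 0.5016 -0.1002  0.037 ] station [ 0.0015 -0.1083]
```

```bash
python3 -m pendant '[[-0.025,0,0.15,0,0,0,1],[0,0,0.2,0,0,0,1],[0,0,0.15,0,0,0,1],[0,0,0.08,0,0,0,1],[0,0,0,0,0,0,1],[0,0,0,0,0,0,0],[0,0,0,0,0,0,0],[0,0,0,0,0,0,0]]'
python3 -m pendant '[[0,0,0,0,0,0,0],[0,0,0,0,0,0,0],[0,0,0,0,0,0,0],[0,0,-0.05,0,0,0,0],[0,0,-0.15,0,0,0,0],[0,0,-0.2,0,0,0,0],[0,0,-0.15,0,0,0,0],[0,0,0,0,0,0,0]]'
python3 - <<'E'
from h import *
tray()
go([*st((.459,-.319,-.145),(-.045,.04,0))[:2],.12],1.664)
E
```

```text
time_s: 26.25
tcp_pos: [0.4913, 0.0032, 0.0381]
tcp_rot: [3.14, 0.001, 1.663]
force: [0.2, -0.2, 0.1]
grip_width: 0.044
grasp_force: 0.0
time_s: 27.05
tcp_pos: [0.4924, 0.0036, 0.1229]
tcp_rot: [3.137, 0.002, 1.663]
force: [0.1, -0.6, 0.4]
grip_width: 0.0366
grasp_force: 60.2
tray 0.83 [ 0.475  -0.3096] [0.195 0.201] yaw -0.145
t 27.1 at [0.4907 0.0032 0.12  ] [3.141e+00 1.000e-03 1.663e+00] w 0.0364
 shift total norm [-1.79e+00 -6.36e-01  1.00e-03]
 turn norm [ 0.002  0.002 -0.003]
```

The tray reading has shifted, so it may have been knocked. Looking again.

```bash
python3 - <<'E'
from h import *
t=tray("e_top.png")
for r in ctrl.pinpoint("top","tray")[:2]: print(r["p"],onz("top",r["centre"],0))
for r in ctrl.pinpoint("top","block1"): print(round(r["p"],2),np.round(r["centre"]),np.round(onz("top",r["centre"],.02),3))
im=cv2.imread("pics/e_top.png")
cv2.imwrite("pics/e.png",cv2.resize(im[160:300,260:530],None,fx=2.5,fy=2.5))
E
```

```text
tray 0.57 [ 0.4747 -0.3095] [0.196 0.203] yaw -0.142
0.93 [ 0.4766673  -0.31162006  0.        ]
0.71 [241. 265.] [0.39  0.251 0.02 ]
0.64 [286. 283.] [0.341 0.129 0.02 ]
0.55 [446. 233.] [ 0.475 -0.303  0.02 ]
0.53 [468. 220.] [ 0.51  -0.362  0.02 ]
0.52 [434. 211.] [ 0.534 -0.271  0.02 ]
0.41 [334. 227.] [0.491 0.001 0.02 ]
```

View pics/e.png

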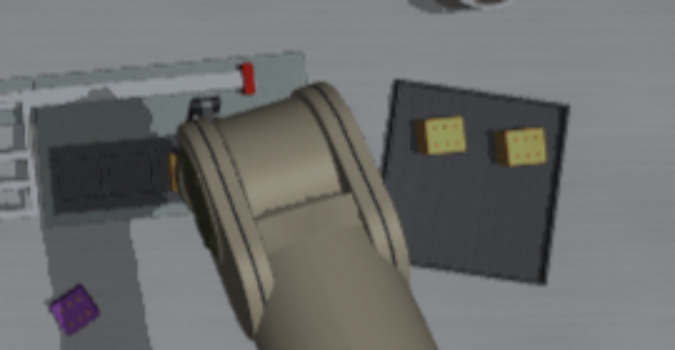

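The crop shows the tray knocked to about (0.475, -0.312), with both blocks still lying in it near the far edge, at crop (443,135) and (523,146). I'll use the new pose.

```bash
python3 - <<'E'
from h import *
go([*st((.475,-.312,-.145),(-.045,.04,0))[:2],.12],1.664)
E
```

```text
t 27.4 at [0.49   0.0034 0.1188] [-3.14  -0.     1.663] w 0.0365
 shift total norm [-1.755 -0.522 -0.008]
 turn norm [-0.003 -0.001 -0.002]
```

```bash
python3 -m pendant '[[-0.2,-0.06,0,0,0,0,0],[-0.26,-0.077,0,0,0,0,0],[-0.26,-0.077,0,0,0,0,0],[-0.26,-0.077,0,0,0,0,0],[-0.26,-0.077,0,0,0,0,0],[-0.26,-0.077,0,0,0,0,0],[-0.255,-0.077,0,0,0,0,0],[0,0,0,0,0,0,0]]'
python3 -m pendant '[[0,0,0.15,0,0,0,0],[0,0,0.2,0,0,0,0],[0,0,0,0,0,0,0],[0,0,0,0,0,0,0],[0,0,0,0,0,0,0],[0,0,0,0,0,0,0],[0,0,0,0,0,0,0],[0,0,0,0,0,0,0]]'
python3 - <<'E'
from h import *
go([*st((.475,-.312,-.145),(-.045,.04,0))[:2],.021],1.664)
E
```

```text
time_s: 28.15
tcp_pos: [0.4343, -0.2715, 0.1185]
tcp_rot: [-3.14, 0.0, 1.655]
force: [0.5, 0.7, -0.8]
grip_width: 0.0362
grasp_force: 60.2
time_s: 28.95
tcp_pos: [0.437, -0.2661, 0.0677]
tcp_rot: [3.141, 0.001, 1.663]
force: [-0.5, -0.1, 0.1]
grip_width: 0.0363
grasp_force: 60.2
t 28.9 at [ 0.437  -0.2661  0.0677] [3.141e+00 1.000e-03 1.663e+00] w 0.0363
 shift total norm [ 0.002 -0.005  0.311]
 turn norm [ 0.001  0.002 -0.003]
```

```bash
python3 -m pendant '[[0,0,0.12,0,0,0,0],[0,0,0.11,0,0,0,0],[0,0,0.075,0,0,0,0],[0,0,0,0,0,0,0],[0,0,0,0,0,0,0],[0,0,0,0,0,0,0.65],[0,0,0,0,0,0,0.65],[0,0,0,0,0,0,0.65]]'
python3 -m pendant '[[0,0,-0.1,0,0,0,0.65],[0,0,-0.25,0,0,0,0.65],[0,0,-0.35,0,0,0,0.65],[0,0,0,0,0,0,1],[0,0,0,0,0,0,1],[0,0,0,0,0,0,1],[0,0,0,0,0,0,1],[0,0,0,0,0,0,1]]'
python3 - <<'E'
from h import *
go([*st(T,(0,-.108,0))[:2],.12],1.664)
wlook("w7.png",[("block1",.02),("tray",0)])
E
```

```text
time_s: 29.75
tcp_pos: [0.4369, -0.266, 0.0215]
tcp_rot: [3.141, 0.0, 1.663]
force: [-0.1, -0.1, 0.4]
grip_width: 0.0553
grasp_force: 0.0
time_s: 30.55
tcp_pos: [0.4363, -0.2655, 0.1231]
tcp_rot: [-3.141, -0.001, 1.663]
force: [-0.1, 0.2, -0.0]
grip_width: 0.0855
grasp_force: 0.0
t 30.6 at [ 0.4363 -0.2655  0.1231] [-3.141e+00 -1.000e-03  1.663e+00] w 0.0855
 shift total norm [1.06  0.524 0.021]
 turn norm [-0.002 -0.003 -0.002]
block1 0.96 [282. 207.] [ 0.4374 -0.2623  0.02  ] station [-0.0774 -0.2637]
block1 0.72 [386. 232.] [ 0.5257 -0.276   0.02  ] station [ 0.0092 -0.2856]
block1 0.65 [391.   8.] [ 0.5086 -0.0922  0.02  ] station [ 0.0092 -0.101 ]
block1 0.57 [355. 319.] [ 0.5143 -0.3613  0.02  ] station [-0.0101 -0.3695]
tray 0.84 [320. 258.] [ 0.4763 -0.3117  0.    ] station [-0.0433 -0.3165]
```

All three are in the tray. Now the fourth block.

```bash
python3 -m pendant '[[0.21,0.105,0,0,0,0,1],[0.21,0.105,0,0,0,0,1],[0.21,0.105,0,0,0,0,1],[0.21,0.105,0,0,0,0,1],[0.21,0.105,0,0,0,0,1],[0,0,0.15,0,0,0,1],[0,0,0.15,0,0,0,1],[0,0,0,0,0,0,1]]'
python3 - <<'E'
from h import *
go([*st(T,(0,-.108,0))[:2],.037],1.664)
wlook("w8.png",[("block1",.037)])
E
```

```text
time_s: 31.5
tcp_pos: [0.4989, -0.1013, 0.0764]
tcp_rot: [-3.137, -0.002, 1.664]
force: [-0.7, -0.3, 0.3]
grip_width: 0.0856
grasp_force: 0.0
t 31.5 at [ 0.4989 -0.1013  0.0764] [-3.137e+00 -2.000e-03  1.664e+00] w 0.0856
 shift total norm [0.007 0.009 0.263]
 turn norm [-0.008 -0.004 -0.001]
block1 0.56 [286. 238.] [ 0.5025 -0.1011  0.037 ] station [ 0.0024 -0.1093]
```

```bash
python3 -m pendant '[[0,0.008,0.1,0,0,0,1],[0,0,0.1,0,0,0,1],[0,0,0.05,0,0,0,1],[0,0,0,0,0,0,0],[0,0,0,0,0,0,0],[0,0,0,0,0,0,0],[0,0,0,0,0,0,0],[0,0,0,0,0,0,0]]'
python3 -m pendant '[[0,0,0,0,0,0,0],[0,0,-0.05,0,0,0,0],[0,0,-0.15,0,0,0,0],[0,0,-0.2,0,0,0,0],[0,0,-0.15,0,0,0,0],[0,0,0,0,0,0,0],[0,0,0,0,0,0,0],[0,0,0,0,0,0,0]]'
python3 - <<'E'
from h import *
tray()
go([*st((.475,-.312,-.145),(-.045,-.04,0))[:2],.12],1.664)
E
```

```text
time_s: 32.4
tcp_pos: [0.5026, -0.1018, 0.0422]
tcp_rot: [3.14, 0.001, 1.663]
force: [-0.7, -0.5, 6.7]
grip_width: 0.0357
grasp_force: 60.6
time_s: 33.2
tcp_pos: [0.5013, -0.1018, 0.1231]
tcp_rot: [-3.14, -0.0, 1.663]
force: [0.3, -0.3, -0.4]
grip_width: 0.0361
grasp_force: 60.1
tray 0.51 [ 0.5381 -0.4058] [0.025 0.049] yaw -0.018
t 33.3 at [ 0.5013 -0.1016  0.123 ] [-3.140e+00 -1.000e-03  1.663e+00] w 0.036
 shift total norm [-1.569 -0.658  0.02 ]
 turn norm [-0.003 -0.001 -0.002]
```

```bash
python3 -m pendant '[[-0.2,-0.084,0,0,0,0,0],[-0.23,-0.096,0,0,0,0,0],[-0.23,-0.096,0,0,0,0,0],[-0.23,-0.096,0,0,0,0,0],[-0.23,-0.096,0,0,0,0,0],[-0.23,-0.096,0,0,0,0,0],[-0.22,-0.094,0,0,0,0,0],[0,0,0,0,0,0,0]]'
python3 -m pendant '[[0,0,0.15,0,0,0,0],[0,0,0.15,0,0,0,0],[0,0,0,0,0,0,0],[0,0,0,0,0,0,0],[0,0,0,0,0,0,0],[0,0,0,0,0,0,0],[0,0,0,0,0,0,0],[0,0,0,0,0,0,0]]'
python3 - <<'E'
from h import *
go([*st((.475,-.312,-.145),(-.045,-.04,0))[:2],.025],1.664)
wlook("w9.png",[("block1",.02),("tray",0)])
E
```

```text
time_s: 34.1
tcp_pos: [0.4222, -0.3504, 0.1226]
tcp_rot: [-3.14, 0.0, 1.655]
force: [-0.9, 0.6, -0.9]
grip_width: 0.036
grasp_force: 60.1
time_s: 34.9
tcp_pos: [0.4254, -0.3455, 0.0793]
tcp_rot: [3.141, 0.001, 1.663]
force: [-0.4, 0.5, 0.3]
grip_width: 0.0365
grasp_force: 60.1
t 34.9 at [ 0.4254 -0.3455  0.0793] [3.141e+00 1.000e-03 1.663e+00] w 0.0365
 shift total norm [ 0.003 -0.005  0.362]
 turn norm [ 0.001  0.001 -0.002]
block1 0.81 [310.  97.] [ 0.436  -0.2606  0.02  ] station [-0.0787 -0.2619]
block1 0.78 [439. 143.] [ 0.5265 -0.2776  0.02  ] station [ 0.0099 -0.2872]
block1 0.77 [280. 256.] [ 0.4272 -0.3657  0.02  ] station [-0.0972 -0.3658]
block1 0.55 [402. 256.] [ 0.5141 -0.3597  0.02  ] station [-0.0101 -0.3679]
```

View pics/w9.png

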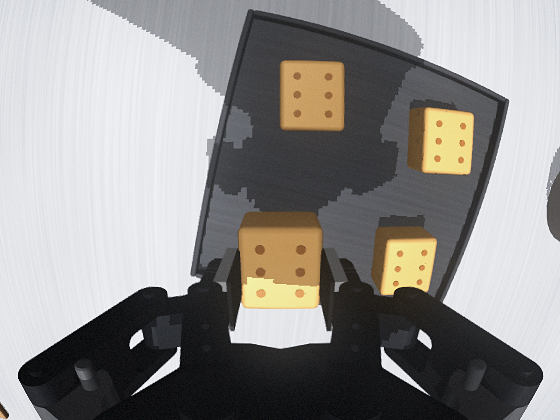

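The tray is below; three blocks are flat in it and the fourth is held over the free quarter. Lower and release.

```bash
python3 -m pendant '[[0,0,0.15,0,0,0,0],[0,0,0.12,0,0,0,0],[0,0,0.095,0,0,0,0],[0,0,0,0,0,0,0],[0,0,0,0,0,0,0],[0,0,0,0,0,0,0.65],[0,0,0,0,0,0,0.65],[0,0,0,0,0,0,0.65]]'
python3 -m pendant '[[0,0,-0.1,0,0,0,0.65],[0,0,-0.25,0,0,0,0.65],[0,0,-0.35,0,0,0,0.65],[0,0,0,0,0,0,1],[0,0,0,0,0,0,1],[0,0,0,0,0,0,1],[0,0,0,0,0,0,1],[0,0,0,0,0,0,1]]'
python3 - <<'E'
from h import *
go([*st(T,(.09,-.04+.292,0))[:2],.14],1.664)
wlook("w10.png",[("block1",.02),("tray",0)])
tray("f_top.png")
E
```

```text
time_s: 35.85
tcp_pos: [0.4254, -0.3455, 0.0245]
tcp_rot: [3.141, 0.001, 1.663]
force: [-1.6, 0.3, -0.1]
grip_width: 0.0555
grasp_force: 0.0
time_s: 36.65
tcp_pos: [0.4249, -0.345, 0.1259]
tcp_rot: [-3.141, -0.001, 1.663]
force: [0.1, -0.8, 0.4]
grip_width: 0.0855
grasp_force: 0.0
t 36.6 at [ 0.4249 -0.345   0.1259] [-3.141e+00 -1.000e-03  1.663e+00] w 0.0855
 shift total norm [ 3.98   1.247 -0.09 ]
 turn norm [-0.002 -0.002 -0.002]
block1 0.88 [304. 100.] [ 0.4348 -0.2581  0.02  ] station [-0.0796 -0.2593]
block1 0.81 [414. 141.] [ 0.5275 -0.2782  0.02  ] station [ 0.0108 -0.288 ]
block1 0.65 [381. 236.] [ 0.5112 -0.3599  0.02  ] station [-0.013  -0.3678]
block1 0.56 [282. 210.] [ 0.4261 -0.3449  0.02  ] station [-0.0963 -0.345 ]
tray 0.9 [345. 172.] [ 0.4769 -0.3119  0.    ] station [-0.0427 -0.3168]
tray 0.63 [ 0.4761 -0.3104] [0.196 0.202] yaw -0.15
```

View pics/w10.png

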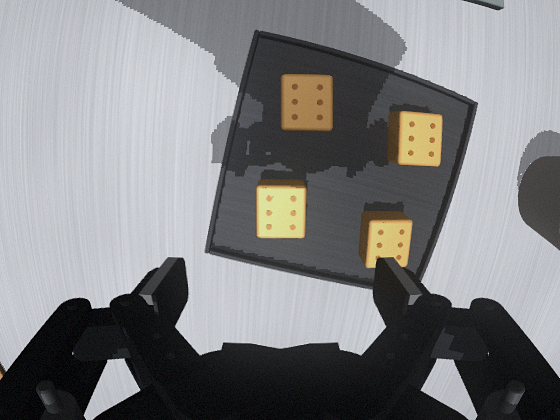

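All four blocks lie flat and apart in the tray at (306,102), (420,138), (281,211) and (389,243). Now back to the handle.

```bash
python3 -m pendant '[[0.284,0.089,-0.01,0,0,0,1],[0.284,0.089,-0.01,0,0,0,1],[0.284,0.089,-0.01,0,0,0,1],[0.284,0.089,-0.01,0,0,0,1],[0.284,0.089,-0.01,0,0,0,1],[0.284,0.089,-0.01,0,0,0,1],[0.284,0.089,-0.01,0,0,0,1],[0.284,0.089,-0.01,0,0,0,1]]'
python3 -m pendant '[[0.284,0.089,-0.01,0,0,0,1],[0.284,0.089,0,0,0,0,1],[0.284,0.089,0,0,0,0,1],[0.284,0.089,0,0,0,0,1],[0.284,0.089,0,0,0,0,1],[0.284,0.089,0,0,0,0,1],[0,0,0,0,0,0,1],[0,0,0,0,0,0,1]]'
python3 - <<'E'
from h import *
go([.557,.267,.076],1.664)
wlook("w11.png",[("grille_handle",.09),("knob_grip",.09)])
E
```

```text
time_s: 37.7
tcp_pos: [0.5005, 0.0055, 0.1388]
tcp_rot: [3.141, 0.001, 1.662]
force: [1.0, 0.1, 0.5]
grip_width: 0.0856
grasp_force: 0.0
time_s: 38.5
tcp_pos: [0.556, 0.2673, 0.1397]
tcp_rot: [-3.141, -0.001, 1.665]
force: [1.1, -0.6, -0.6]
grip_width: 0.0853
grasp_force: 0.0
t 38.5 at [0.556  0.2673 0.1397] [-3.141e+00 -1.000e-03  1.665e+00] w 0.0853
 shift total norm [-0.003  0.007  0.424]
 turn norm [-0.002 -0.001  0.003]
grille_handle 0.65 [284. 233.] [0.5583 0.2668 0.09  ] station [0.0921 0.2519]
knob_grip 0.62 [283. 102.] [0.5498 0.3466 0.09  ] station [0.091 0.332]
```

```bash
python3 -m pendant '[[0,0.005,0.15,0,0,0,1],[0,0,0.15,0,0,0,1],[0,0,0.12,0,0,0,1],[0,0,0,0,0,0,1],[0,0,0,0,0,0,0],[0,0,0,0,0,0,0],[0,0,0,0,0,0,0],[0,0,0,0,0,0,0]]'
python3 -m pendant '[[0,0,0,0,0,0,0],[0,0,0,0,0,0,0],[0,0,0,0,0,0,0],[-0.1,0,0,0,0,0,0],[-0.2,0,0,0,0,0,0],[-0.25,0,0,0,0,0,0],[-0.25,0,0,0,0,0,0],[-0.25,0,0,0,0,0,0]]'
python3 - <<'E'
from h import *
go([.5844,-.023,.076],1.664)
E
```

```text
time_s: 39.45
tcp_pos: [0.5577, 0.266, 0.0778]
tcp_rot: [3.14, -0.0, 1.663]
force: [0.1, -1.0, 0.7]
grip_width: 0.0281
grasp_force: 0.0
time_s: 40.25
tcp_pos: [0.5723, 0.1091, 0.078]
tcp_rot: [3.14, -0.002, 1.664]
force: [4.3, 3.2, 1.1]
grip_width: 0.0252
grasp_force: 64.1
t 40.2 at [0.5723 0.1091 0.078 ] [ 3.140e+00 -2.000e-03  1.664e+00] w 0.0252
 shift total norm [-0.884 -0.001  0.012]
 turn norm [ 0.004 -0.003 -0.   ]
```

```bash
python3 -m pendant '[[-0.25,0,0,0,0,0,0],[-0.25,0,0,0,0,0,0],[-0.2,0,0,0,0,0,0],[-0.12,0,0,0,0,0,0],[-0.06,0,0,0,0,0,0],[-0.02,0,0,0,0,0,0],[0,0,0,0,0,0,0],[0,0,0,0,0,0,0]]'
python3 -m pendant '[[0,0,0,0,0,0,0],[0,0,0,0,0,0,0],[0,0,0,0,0,0,0],[0,0,0,0,0,0,0],[0,0,0,0,0,0,0],[0,0,0,0,0,0,0],[0,0,0,0,0,0,0],[0,0,0,0,0,0,0]]'
```

```text
time_s: 41.05
tcp_pos: [0.5845, -0.0252, 0.0779]
tcp_rot: [3.141, 0.0, 1.663]
force: [-1.4, -0.9, 7.3]
grip_width: 0.0252
grasp_force: 65.0
time_s: 41.85
tcp_pos: [0.5846, -0.0252, 0.0779]
tcp_rot: [3.141, 0.0, 1.663]
force: [-1.8, 0.8, 7.5]
grip_width: 0.025
grasp_force: 65.0
```

```bash
python3 -m pendant '[[-0.015,0,0,0,0,0,0],[-0.015,0,0,0,0,0,0],[0,0,0,0,0,0,0],[0,0,0,0,0,0,0],[0,0,0,0,0,0,0],[0,0,0,0,0,0,0],[0,0,0,0,0,0,0],[0,0,0,0,0,0,0]]'
```

```text
time_s: 42.65
tcp_pos: [0.5846, -0.0253, 0.0779]
tcp_rot: [3.14, -0.005, 1.666]
force: [-3.1, 13.2, 5.5]
grip_width: 0.0247
grasp_force: 64.7
```

The home stop is felt (13 N). Release and go to the knob.

```bash
python3 -m pendant '[[0.03,0,0,0,0,0,0],[0,0,0,0,0,0,1],[0,0,0,0,0,0,1],[0,0,0,0,0,0,1],[0,0,0,0,0,0,1],[0,0,-0.15,0,0,0,1],[0,0,-0.15,0,0,0,1],[0,0,-0.13,0,0,0,1]]'
python3 -m pendant '[[0.18,0,0,0,0,0,1],[0.18,0,0,0,0,0,1],[0.17,0,0,0,0,0,1],[0,0,0,0,0,0.22,1],[0,0,0,0,0,0.22,1],[0,0,0,0,0,0,1],[0,0,0,0,0,0,1],[0,0,0,0,0,0,1]]'
python3 - <<'E'
from h import *
go([.577,.057,.076],1.443)
wlook("w12.png",[("grille_handle",.09),("knob_grip",.09)])
E
```

```text
time_s: 43.45
tcp_pos: [0.5843, -0.0255, 0.1426]
tcp_rot: [3.141, -0.0, 1.663]
force: [-0.2, -0.6, 0.6]
grip_width: 0.0853
grasp_force: 0.0
time_s: 44.25
tcp_pos: [0.5769, 0.0535, 0.1415]
tcp_rot: [-3.142, 0.0, 1.445]
force: [0.6, -0.4, -0.2]
grip_width: 0.0851
grasp_force: 0.0
t 44.2 at [0.5769 0.0535 0.1415] [-3.142  0.     1.445] w 0.0851
 shift total norm [ 0.024 -0.002  0.437]
 turn norm [-0.     0.     0.004]
grille_handle 0.79 [304. 331.] [ 0.5845 -0.0254  0.09  ] station [ 0.091  -0.0416]
knob_grip 0.82 [279. 225.] [0.5767 0.0577 0.09  ] station [0.091  0.0419]
```

View pics/w12.png

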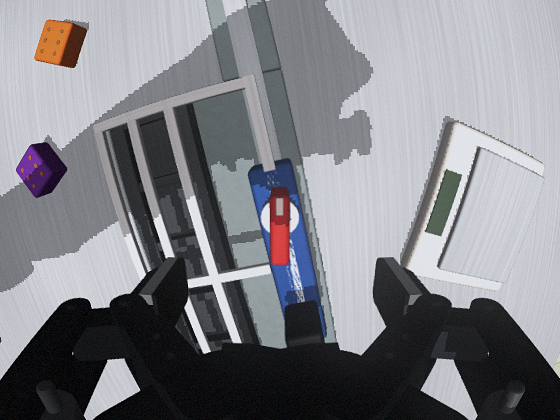

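The knob at (280,225) is lined up with the tool and the grille is home. Descend, grip and tighten.

```bash
python3 -m pendant '[[0.022,0,0.15,0,0,0,1],[0,0,0.15,0,0,0,1],[0,0,0.13,0,0,0,1],[0,0,0,0,0,0,1],[0,0,0,0,0,0,0],[0,0,0,0,0,0,0],[0,0,0,0,0,0,0],[0,0,0,0,0,0,0]]'
python3 -m pendant '[[0,0,0,0,0,0,0],[0,0,0,0,0,0,0],[0,0,0,0,0,0,0],[0,0,0,0,0,0,0],[0,0,0,0,0,0.2,0],[0,0,0,0,0,0.25,0],[0,0,0,0,0,0.25,0],[0,0,0,0,0,0.25,0]]'
python3 -m pendant '[[0,0,0,0,0,0.25,0],[0,0,0,0,0,0.25,0],[0,0,0,0,0,0.25,0],[0,0,0,0,0,0.25,0],[0,0,0,0,0,0.25,0],[0,0,0,0,0,0.2,0],[0,0,0,0,0,0.2,0],[0,0,0,0,0,0,0]]'
```

```text
time_s: 45.2
tcp_pos: [0.5777, 0.057, 0.0779]
tcp_rot: [3.14, 0.0, 1.443]
force: [0.2, -0.3, -0.2]
grip_width: 0.0284
grasp_force: 0.0
time_s: 46.0
tcp_pos: [0.5771, 0.057, 0.0777]
tcp_rot: [3.142, 0.001, 0.963]
force: [-4.4, -0.8, 5.5]
grip_width: 0.011
grasp_force: 59.5
time_s: 46.8
tcp_pos: [0.577, 0.057, 0.0777]
tcp_rot: [3.141, 0.001, 0.14]
force: [-3.9, -0.7, 6.4]
grip_width: 0.0108
grasp_force: 59.6
```

```bash
python3 -m pendant '[[0,0,0,0,0,0.1,0],[0,0,0,0,0,0.03,0],[0,0,0,0,0,0,0],[0,0,0,0,0,0,0],[0,0,0,0,0,0,0],[0,0,0,0,0,0,0],[0,0,0,0,0,0,0],[0,0,0,0,0,0,0]]'
python3 - <<'E'
from h import *
s=ctrl.read_state();print(s["wrist_torque"])
E
python3 -m pendant '[[0,0,0,0,0,0,0.5],[0,0,0,0,0,0,0.5],[0,0,0,0,0,0,0.5],[0,0,0,0,0,0,0.5],[0,0,-0.2,0,0,0,0.5],[0,0,-0.3,0,0,0,0.5],[0,0,-0.3,0,0,0,0.5],[0,0,0,0,0,0,1]]'
python3 - <<'E'
from h import *
s=wlook("w13.png",[("knob_grip",.09),("grille_handle",.09)])
tray("g_top.png")
for r in ctrl.pinpoint("top","block1"): print(round(r["p"],2),np.round(onz("top",r["centre"],.02),3))
a=cv2.imread("pics/w13.png")[120:320,120:480];b=cv2.imread("pics/g_top.png")[80:300,230:510]
cv2.imwrite("pics/g.png",np.hstack([cv2.resize(a,(400,222)),cv2.resize(b,(400,314))[:222] if 0 else cv2.resize(b,(283,222))]))
E
```

```text
time_s: 47.6
tcp_pos: [0.577, 0.057, 0.0777]
tcp_rot: [3.141, 0.001, 0.079]
force: [-4.1, -0.9, 6.9]
grip_width: 0.0106
grasp_force: 59.8
[-0.26066584  0.96070482  0.32704829]
time_s: 48.4
tcp_pos: [0.5802, 0.0579, 0.2035]
tcp_rot: [3.141, -0.01, 0.078]
force: [-0.4, 1.1, -0.3]
grip_width: 0.0561
grasp_force: 0.0
knob_grip 0.84 [278. 214.] [0.5747 0.0596 0.09  ] station [0.0892 0.0441]
knob_grip 0.54 [379. 215.] [ 0.5809 -0.0257  0.09  ] station [ 0.0874 -0.0415]
grille_handle 0.8 [378. 212.] [ 0.583  -0.0245  0.09  ] station [ 0.0896 -0.0405]
tray 0.87 [ 0.4763 -0.3098] [0.197 0.205] yaw -0.151
0.82 [ 0.534 -0.267  0.02 ]
0.71 [0.395 0.242 0.02 ]
0.65 [ 0.437 -0.256  0.02 ]
0.61 [0.344 0.123 0.02 ]
0.56 [ 0.43  -0.349  0.02 ]
0.55 [ 0.517 -0.359  0.02 ]
```

View pics/g.png

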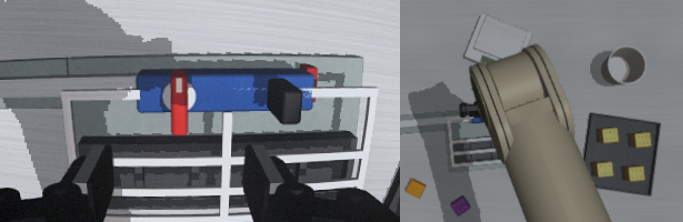

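The crops show the grille home, the knob bar (180,105) square across the rail, so tight, the mould empty and four blocks in the tray. The arm is clear of everything.

```bash
python3 -c "
from cell import ctrl
print(ctrl.hand_in())"
```

```text
the job is handed in; nothing more can be done
None
```

I've handed the job in, with no verdict shown: all four blocks lie unstacked in the tray, the grille is home, the knob is tight, and the tub, scale and bottle were not touched.

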